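# Turn over the grater plate on its stand

### The arm

A 6-joint arm with a two-finger parallel gripper is mounted at the origin on the work surface. World frame = base frame: x ahead of the robot, y to its left, z up, the work surface at z = 0. Lengths are in m, angles in rad, forces in N, time in s.
With the tool pointing down it reaches from about 0.3 to 0.875 m from the base axis. Payload 4.2 kg.
Tool frame: the origin (TCP) lies midway between the tips of the shut fingers; the grasp point (between the pads) lies 19 mm behind it; z points along the fingers, y is the line along which they close (so a half turn about z gives the same grasp; the last joint's range is limited). The gripper opens to 85 mm and grips with 20 to 120 N. Pads are 22 mm wide; open, the fingers measure 114 mm over their backs; the gripper's body (76 mm by 85 mm) begins 54 mm behind the grasp point. The pads swing forward as they close: fully open they stand 13 mm farther back than shut.
Start: joints at [1.293, 0.32, 1.565, -0, 1.257, -0.02], TCP at [0.147, 0.556, 0.231] pointing down, gripper open.
Joint ranges: [-3.11, 3.11], [-0.84, 2.01], [0.21, 2.61], [-1.34, 4.49], [0.05, 2.63], [-2.56, 2.56]. Speed limits (rad/s): [2.57, 2.57, 3.14, 3.14, 3.14, 3.14].

### API

Orientations are given as a 3x3 rotation matrix whose columns are the frame's x, y, z axes.
In Python, from bench import status, read_camera, order gives the robot as it stands.
- The arm moves only by the shell command python3 -m handwheel 'ROWS' [FORCE]. ROWS is a JSON object whose one key "motion" holds a list of rows, each a list of 7 numbers: the shift along the tool's x, y, z in m, then the turn, a rotation vector about the tool's x, y, z in rad, then the finger opening in m, from 0 to 0.0854. In form: {"motion": [[x, y, z, wx, wy, wz, grip], ...]}. A call has 1 to 10 rows; each row shifts and turns the commanded pose from where the row before left it, along the tool's axes as they then stand; what a row does not reach is not made up. A row lasts 1/12 s, in which the tool goes at most 41.7 mm and 7.16 degrees, less where a joint would pass 70% of its speed; a pose out of reach is approached as far as the arm can. A call with a gripper value outside its range is refused whole. The fingers move at their own pace and stop on an object; FORCE is the grip in N (left out, the last holds). Time passes only in rows, so rows that do not move let the fingers close. It gives the time, the measured TCP pose, the force, the opening and the grip force at its end, in the units of the state.
- status.read_state(): the state, without advancing time (a new reading comes with each control period).
- read_camera(name): name is "scene" or "side" or "wrist"; returns a dict with "image" (384x512x3 uint8, red, green, blue), "fx", "fy", "cx", "cy" (pixels), "k1" (the pictures are not rectified: a ray, as slopes to the right and down, at radius r is drawn at 1 + k1 r^2 times it, then the intrinsics apply), "R" (3x3) and "t" (3): a world point X has camera coordinates R X + t. Camera axes: x right, y down, z forward; pixel columns grow to the right and rows downward; lengths in m; the calibration is good to about 2 mm. A picture is of the moment at which its call begins. There is no depth.
- order.hand_in(): hands the job in; it is judged then, once.
The state is a dict: "time_s": time; "q": joint angles; "dq": joint speeds; "tau": joint torques, N m; "position": TCP position; "orientation": TCP orientation; "force": force on the tool from outside, world axes, zero at the start; "torque": the same for the moment, N m; "grip_width": opening from 0.0 (shut) to 1.0 (fully open); "grip_force": force on a finger pad.
Only numpy, scipy, OpenCV 4.12 (cv2) and the standard library are available. Lean on these libraries where they do the work, as an engineer would, in place of code of your own. Each camera call takes 0.05 s, during which the arm holds its last target. There are 200 camera calls.

### The job

The steel grater plate on the wooden stand has its coarse teeth facing outwards. Take it off, turn it over, and put it back on both of the stand's pins with the fine teeth outwards, pressed flush against the wooden frame all over, and let go. Leave the pepper mill, ramekins and cruet standing where they are.

Things in the scene. Friction and masses are not known exactly. Their poses are not given: they have to be found in the camera images.
- plate: Loose flat steel grater plate, 100 wide (x) x 150 tall (y) x 6 mm (z), 0.2 to 0.4 kg. Origin at its centre; +y to its plain gripping end (upper), +z out of its coarse face. It starts hanging on both pins, coarse face outwards. It fits the pins either face out, not end for end. Two holes through it on its centre line x = 0.
- coarse_face (a point): Centre point of the plate's coarse face (12 big cone teeth, 3 mm high), 3 mm from the plate's origin along its +z. The other face has 60 fine teeth, 1.5 mm high. On both faces the teeth lie within x = -36..36, y = -46..8 mm; the rest is plain.
- grip_edge (a point): Middle of the plate's plain upper edge, 75 mm from the plate's origin along its +y. When seated it stands about 33 mm above the frame's top edge, free on both sides, so it can be pinched across the 6 mm thickness with the fingers pointing down along the plate.
- big_hole (a point): Centre of the plate's 20 mm round hole, at y = +28 mm on the plate.
- small_hole (a point): Centre of the plate's 13 mm round hole, at y = -60 mm on the plate.
- bed: Leaning wooden frame of the fixed stand, 110 wide, 12 mm thick, y = -85..+40 mm. Origin in its front surface (plane z = 0), 95 mm above the counter. +z: outwards, square to that surface, 20 degrees above level, roughly to the robot's left; +y: up along it; +x: level. Seated plate: centre at about (0, -2, 3) mm, its y along this y. A window x = -39..39, y = -47..14 mm takes the rear teeth.
- thick_pin (a point): Foot of the frame's thick pin, 16 mm diameter, at y = +28 mm on the frame, x = 0. It stands out 14 mm along the frame's +z, the last 4 mm tapered. About 2 mm play all round in the big hole, so the hung plate rests up to 2 mm low.
- thin_pin (a point): Foot of the frame's thin pin, 9 mm diameter, at y = -60 mm on the frame, x = 0; 14 mm long, tapered like the other. About 2 mm play all round in the small hole. Below it is the stand's base board, 150 x 140 mm, 14 mm thick; two struts stand behind the frame, lower than its top.
- mill: Bystander: upright stainless steel pepper mill, 58 mm diameter, 168 mm tall; origin at the centre of its foot.
- ramekin_a: Bystander: small turquoise ramekin, 84 mm across the rim, 45 mm tall; origin under its centre.
- ramekin_b: Bystander: the second ramekin, like the first.
- cruet: Bystander: glass cruet with cork stopper, 72 mm diameter, 155 mm tall; origin under its centre.
- rack: Fixed wooden spice rack with latched lid, 126 x 226 mm, 115 mm tall, to the robot's left; origin under its centre. An orange pinch spoon lies on it.
Not all that is in view belongs to the job. Leave any purple or yellow look-alike of the part that bears bed alone.

How it is judged:
At the end, for the whole second after the job is handed in: The plate is at rest on both pins, fine face outwards, gripping end up; centre within 5 mm of the seat's middle (6 mm downwards), flush: centre under 5.5 mm from the frame's front surface, faces parallel within 3 degrees, turned on the frame by less than 4.5 degrees (x of plate in the frame of bed between -0.005 and 0.005 m and y of plate in the frame of bed between -0.006 and 0.005 m and z of plate in the frame of bed below 0.0055 m and z of coarse_face in the frame of bed below 0.003 m and y of grip_edge in the frame of bed above 0.06 m and angle between the z axis of plate and the z axis of bed, either way round below 0.05 rad and angle between the y axis of plate and the y axis of bed, either way round below 0.08 rad and linear speed of plate below 0.02 m/s); the robot touches nothing.
It fails at once if a bystander (mill, ramekin or cruet) was shifted by more than 30 mm or tipped (distance of any of mill, ramekin_a, ramekin_b, cruet from where it was at the start of the episode above 0.03 m or angle between any of mill, ramekin_a, ramekin_b, cruet's own z axis and vertical above 0.35 rad).
It also fails if it takes over 42 s, if anything falls off the work surface, if the arm or the gripper's body presses on something with over 40 N, if the wrist force passes 120 N, or if a joint passes its speed limit or range.

## Working session

There is one attempt and no reset: what is moved stays moved. The work goes in short steps, Python scripts to look and compute and a shell command to move; the robot and the scene stay as the last step left them, time stands still between calls to the robot, and variables do not carry over. Pictures are saved under pics/ and viewed, at most 10 in all, crops included, and the job is handed in when it is done.

```bash
mkdir -p pics; ls; python3 - <<'E'
from bench import status, read_camera
import cv2, numpy as np
s=status.read_state(); print(s['time_s'],np.round(s['position'],3),np.round(s['orientation'],3).tolist(),s['grip_width'])
for n in ("scene","side"):
    c=read_camera(n); cv2.imwrite(f'pics/{n}0.png',c['image'][:,:,::-1]); print(n,c['fx'],c['cx'],c['cy'],c['k1'],np.round(c['R'],3).tolist(),np.round(-np.array(c['R']).T@c['t'],3))
E
```

```text
pics
0.0 [0.146 0.556 0.23 ] [[-0.967, 0.255, -0.0], [0.255, 0.967, -0.002], [0.0, -0.002, -1.0]] 0.9998776998433283
scene 411.72796487221393 259.75621959459676 192.69489007303935 -0.08765729637561709 [[0.04, 0.999, 0.002], [0.729, -0.028, -0.684], [-0.684, 0.028, -0.729]] [1.313 0.022 0.964]
side 449.4809158668944 259.33510625939954 190.58936606667675 0.060059480377325176 [[-0.974, -0.224, 0.018], [-0.181, 0.732, -0.657], [0.134, -0.643, -0.754]] [0.287 1.137 1.374]
```

View pics/scene0.png

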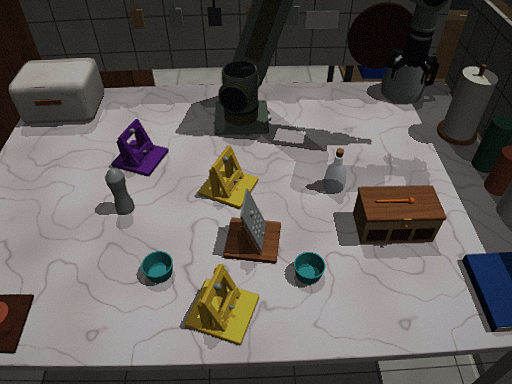

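View pics/side0.png

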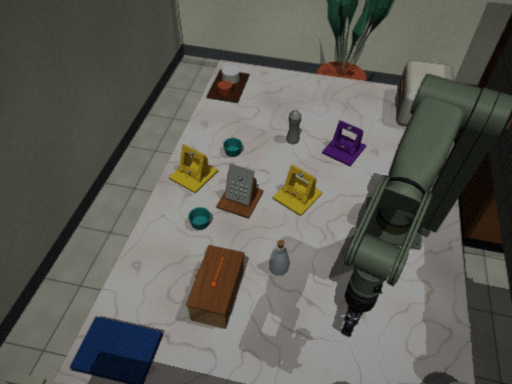

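The scene view has four stands: a brown wooden one with the steel plate at (252,225), yellow ones at (228,178) and (222,305), and a purple one at (138,150). I choose the brown one, which is at side (240,188). The close crop below is to confirm it.

```bash
python3 - <<'E'
import cv2, numpy as np
a=cv2.imread('pics/scene0.png')[185:270,215:290]; b=cv2.imread('pics/side0.png')[155:220,210:270]
f=lambda i:cv2.resize(i,(400,600*0+int(400*i.shape[0]/i.shape[1])),interpolation=cv2.INTER_CUBIC)
a,b=f(a),f(b); h=max(a.shape[0],b.shape[0]); o=np.zeros((h,800,3),np.uint8); o[:a.shape[0],:400]=a;o[:b.shape[0],400:]=b
cv2.imwrite('pics/crop0.png',np.clip(o*1.6,0,255)); print(400/75,400/60)
E
```

```text
5.333333333333333 6.666666666666667[ WARN:0@0.059] global loadsave.cpp:1063 imwrite_ Unsupported depth image for selected encoder is fallbacked to CV_8U.
```

View pics/crop0.png

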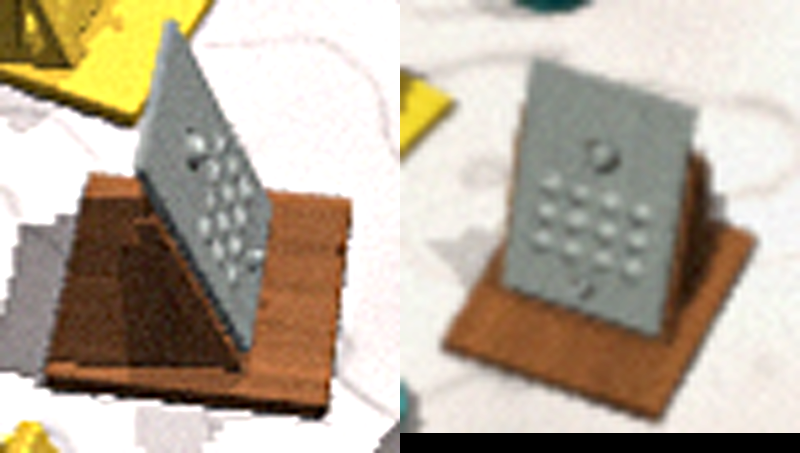

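The crop confirms the brown stand. The steel plate has 12 big teeth facing out, towards the side camera and the robot's left, with the pin tips in its holes. I'll triangulate the plate's corners from the two views.

```bash
cat > h.py <<'E'
import numpy as np, cv2
from bench import status, read_camera
def ray(c,p):
    k=np.array([[c['fx'],0,c['cx']],[0,c['fy'],c['cy']],[0,0,1.]]); d=np.array([c['k1'],0,0,0,0.])
    u=cv2.undistortPointsIter(np.array([[p]],float),k,d,None,None,(3,50,1e-9))[0,0]
    R=np.array(c['R']); o=-R.T@np.array(c['t']); v=R.T@np.array([u[0],u[1],1]); return o,v/np.linalg.norm(v)
def tri(*rs):
    A=sum(np.eye(3)-np.outer(v,v) for o,v in rs); b=sum((np.eye(3)-np.outer(v,v))@o for o,v in rs)
    x=np.linalg.solve(A,b); return x,[np.linalg.norm(np.cross(x-o,v)) for o,v in rs]
def plane(r,z): return r[0]+r[1]*(z-r[0][2])/r[1][2]
def proj(c,X):
    X=np.atleast_2d(X)@np.array(c['R']).T+np.array(c['t']); u=X[:,:2]/X[:,2:]; u=u*(1+c['k1']*(u**2).sum(1,keepdims=True))
    return u*[c['fx'],c['fy']]+[c['cx'],c['cy']]
E
python3 - <<'E'
from h import *
np.set_printoptions(precision=4,suppress=True)
a=read_camera('scene'); b=read_camera('side')
S=lambda x,y:(215+x/5.3333-.4,185+y/5.3333-.4); D=lambda x,y:(210+(x-400)/6.6667-.4,155+y/6.6667-.4)
P=[(S(137,170),D(530,57)),(S(172,20),D(697,105)),(S(268,210),D(660,335)),(S(245,350),D(503,287))]
X=[]
for s,d in P:
    x,e=tri(ray(a,s),ray(b,d)); X.append(x); print(x,e)
X=np.array(X); M=np.array([[-.05,.075,.003],[.05,.075,.003],[.05,-.075,.003],[-.05,-.075,.003]])
c=X.mean(0); m=M.mean(0); U,_,Vt=np.linalg.svd((M-m).T@(X-c)); R=Vt.T@np.diag([1,1,np.linalg.det(Vt.T@U.T)])@U.T
print(R, c-R@m, 'res',X-((M-m)@R.T+c),'tilt',np.degrees(np.arcsin(R[2,2])), 'yaw z',np.degrees(np.arctan2(R[1,2],R[0,2])),'yaw x',np.degrees(np.arctan2(R[1,0],R[0,0])))
print('board scene',[plane(ray(a,S(*p)),.014) for p in [(95,173),(350,200),(326,405),(48,375)]])
print('board side',[plane(ray(b,D(*p)),.014) for p in [(755,235),(662,408),(443,345)]])
# holes
for n,s,d in [('big',(195,148),(603,155))]: print(n,tri(ray(a,S(*s)),ray(b,D(*d))))
for n,p in dict(mill=(125,212),ra=(157,275),rb=(309,275),cruet=(336,188)).items(): print(n,plane(ray(a,p),0))
E
```

```text
[ 0.6433 -0.0002  0.1647] [np.float64(0.0006080265844003507), np.float64(0.0006080265844002963)]
[0.544  0.0167 0.1655] [np.float64(0.0028131821758982886), np.float64(0.002813182175898236)]
[0.5527 0.0666 0.0209] [np.float64(0.0023790480218032766), np.float64(0.0023790480218033087)]
[0.6495 0.0519 0.0227] [np.float64(0.000323619267614814), np.float64(0.0003236192676147523)]
[[-0.9876 -0.0518  0.1482]
 [ 0.157  -0.3341  0.9294]
 [ 0.0014  0.9411  0.3381]] [0.597  0.031  0.0924] res [[ 0.0005 -0.001   0.0007]
 [-0.0001  0.0002  0.0014]
 [ 0.0008 -0.0001 -0.0021]
 [-0.0011  0.0009 -0.0001]] tilt 19.762559463123548 yaw z 80.93909037287379 yaw x 170.96718593244796
board scene [array([ 0.5191, -0.0274,  0.014 ]), array([0.5441, 0.1145, 0.014 ]), array([0.6792, 0.0922, 0.014 ]), array([ 0.6551, -0.0512,  0.014 ])]
board side [array([ 0.5159, -0.0305,  0.014 ]), array([0.5388, 0.1109, 0.014 ]), array([0.6738, 0.0961, 0.014 ])]
big (array([0.595 , 0.0273, 0.1238]), [np.float64(0.0015244151846756674), np.float64(0.0015244151846756703)])
mill [ 0.4751 -0.362   0.    ]
ra [ 0.7055 -0.2328  0.    ]
rb [0.7204 0.1805 0.    ]
cruet [0.3976 0.3081 0.    ]
```

```bash
cat >> h.py <<'E'
from scipy.spatial.transform import Rotation as Ro
np.set_printoptions(precision=4,suppress=True)
def bedR(yaw,tilt=np.radians(20)):
    z=np.array([np.cos(tilt)*np.cos(yaw),np.cos(tilt)*np.sin(yaw),np.sin(tilt)]); x=np.cross([0,0,1],z)*1.; x/=np.linalg.norm(x)
    return np.column_stack([x,np.cross(z,x),z])
def toolR(B,flip=False):
    s=-1 if flip else 1
    return np.column_stack([s*B[:,0],s*B[:,2],-B[:,1]])
def go(p,R,first='turn'):
    s=status.read_state(); R0=np.array(s['orientation']); d=np.array(p)-s['position']
    print('shift before turn',R0.T@d,'after turn',R.T@d,'turn',Ro.from_matrix(R0.T@R).as_rotvec(),'q',np.array(s['q']),'F',np.array(s['force']))
E
python3 - <<'E'
from h import *
B=bedR(np.radians(80.9)); print(B)
C=np.array([.597,.031,.0934]); go(C+B@[0,.138,.0]+[0,0,.02],toolR(B))
E
```

```text
[[-0.9874 -0.0541  0.1486]
 [ 0.1582 -0.3377  0.9279]
 [ 0.      0.9397  0.342 ]]
shift before turn [-0.5741 -0.4395 -0.0118] after turn [-0.5278 -0.4601 -0.1805] turn [-0.3499  0.0172 -0.098 ] q [ 1.293   0.3201  1.5652  0.      1.2574 -0.02  ] F [-0.5143 -0.2932  0.7349]
```

```bash
python3 -m handwheel '{"motion": [[-0.0287,-0.022,-0.003,0,0,0,0.085],[-0.0287,-0.022,-0.003,0,0,0,0.085],[-0.0287,-0.022,-0.003,0,0,0,0.085],[-0.0287,-0.022,-0.003,0,0,0,0.085],[-0.0287,-0.022,-0.003,0,0,0,0.085],[-0.0287,-0.022,0,0,0,0,0.085],[-0.0287,-0.022,0,0,0,0,0.085],[-0.0287,-0.022,0,0,0,0,0.085],[-0.0287,-0.022,0,0,0,0,0.085],[-0.0287,-0.022,0,0,0,0,0.085]]}'
python3 -m handwheel '{"motion": [[-0.0287,-0.022,0,0,0,0,0.085],[-0.0287,-0.022,0,0,0,0,0.085],[-0.0287,-0.022,0,0,0,0,0.085],[-0.0287,-0.022,0,0,0,0,0.085],[-0.0287,-0.022,0,0,0,0,0.085],[-0.0287,-0.022,0,0,0,0,0.085],[-0.0287,-0.022,0,0,0,0,0.085],[-0.0287,-0.022,0,0,0,0,0.085],[-0.0287,-0.022,0,0,0,0,0.085],[-0.0287,-0.022,0,0,0,0,0.085]]}'
python3 -m handwheel '{"motion": [[0,0,0,-0.0875,0.004,-0.0245,0.04],[0,0,0,-0.0875,0.004,-0.0245,0.04],[0,0,0,-0.0875,0.004,-0.0245,0.04],[0,0,0,-0.0875,0.004,-0.0245,0.04],[0,0,0,0,0,0,0.04]]}'
python3 - <<'E'
from h import *
B=bedR(np.radians(80.9)); C=np.array([.597,.031,.0934]); go(C+B@[0,.138,.0],toolR(B))
c=read_camera('wrist'); cv2.imwrite('pics/w1.png',c['image'][:,:,::-1]); print(status.read_state()['time_s'])
M=np.array([[-.05,.075,.003],[.05,.075,.003],[-.05,.075,-.003],[.05,.075,-.003],[-.05,-.075,.003],[.05,-.075,.003],[0,.028,.003]])
print(proj(c,M@B.T+C))
E
```

```text
time_s: 1.03
position: [0.3687, 0.2685, 0.2464]
orientation: [[-0.967, 0.255, 0.0], [0.255, 0.967, 0.0], [-0.0, 0.0, -1.0]]
force: [0.3, 0.4, -0.7]
grip_width: 0.991
grip_force: 0.0
time_s: 1.87
position: [0.5902, -0.0175, 0.2461]
orientation: [[-0.967, 0.255, -0.0], [0.255, 0.967, 0.0], [0.0, 0.0, -1.0]]
force: [0.4, 0.5, 0.1]
grip_width: 1.001
grip_force: 0.0
time_s: 2.28
position: [0.5888, -0.0185, 0.2448]
orientation: [[-0.987, 0.153, 0.054], [0.162, 0.926, 0.34], [0.001, 0.344, -0.939]]
force: [-0.4, 0.3, -0.1]
grip_width: 0.47
grip_force: 0.0
shift before turn [-0.0003 -0.0047  0.0214] after turn [-0.0003 -0.0046  0.0214] turn [ 0.002   0.0001 -0.0043] q [-0.2376  0.3396  1.5501  0.364   1.2988 -1.7524] F [-0.3844  0.2956 -0.1142]
2.3333
[[254.1398 266.456 ]
 [253.4071 129.2499]
 [246.0223 266.4863]
 [244.3233 129.2849]
 [254.5598 205.3868]
 [254.1468 117.5638]
 [254.0322 185.31  ]]
```

View pics/w1.png

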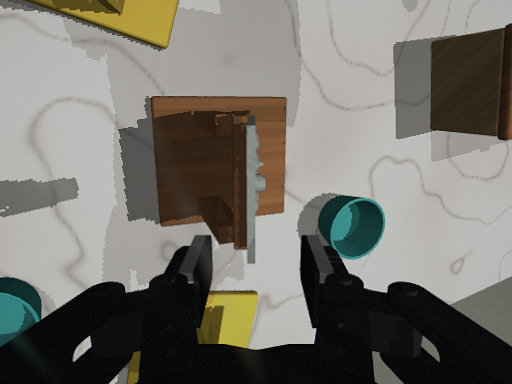

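The wrist view shows the plate's top edge as a grey strip from (251,118) to (252,263). The teeth stand out to the right at x≈265, and the fingers sit near the plate's near end at (256,250). I'll measure the strip exactly.

```bash
python3 - <<'E'
from h import *
im=cv2.imread('pics/w1.png')
for r in (116,120,124,128,135,200,215,230,245,255,260,264): print(r,[tuple(int(v) for v in im[r,x]) for x in range(238,264,2)])
c=read_camera('wrist'); s=status.read_state()
R0=np.array(s['orientation']);p=np.array(s['position'])
print('tcp px',proj(c,p+R0@[0,0,0]),'cam in tool',R0.T@(-np.array(c['R']).T@c['t']-p), 'axes',np.array(c['R'])@R0)
cv2.imwrite('pics/w1z.png',cv2.resize(im[95:285,200:300],(400,760)[:2],interpolation=cv2.INTER_CUBIC)[:600])
E
```

```text
116 [(31, 55, 83), (36, 58, 85), (45, 71, 104), (46, 73, 106), (39, 62, 91), (33, 56, 84), (51, 52, 47), (56, 58, 53), (57, 57, 50), (49, 76, 109), (48, 77, 112), (47, 75, 111), (48, 76, 111)]
120 [(38, 62, 90), (40, 63, 92), (45, 71, 105), (47, 77, 113), (54, 83, 122), (53, 58, 64), (57, 58, 55), (55, 57, 53), (59, 59, 53), (46, 72, 103), (45, 75, 108), (46, 75, 110), (47, 74, 107)]
124 [(21, 35, 51), (23, 37, 56), (24, 41, 59), (32, 52, 75), (42, 53, 67), (58, 60, 56), (58, 59, 57), (60, 62, 58), (59, 61, 55), (52, 85, 121), (51, 84, 124), (54, 88, 126), (54, 87, 125)]
128 [(22, 37, 54), (23, 36, 54), (32, 50, 74), (24, 41, 62), (74, 80, 81), (141, 145, 139), (135, 141, 135), (131, 136, 131), (137, 142, 133), (57, 88, 123), (55, 86, 125), (52, 85, 122), (52, 84, 122)]
135 [(25, 36, 54), (18, 34, 52), (26, 39, 56), (23, 36, 54), (88, 96, 97), (137, 143, 137), (136, 142, 135), (136, 142, 135), (138, 145, 137), (116, 120, 114), (69, 90, 117), (51, 81, 118), (51, 81, 120)]
200 [(29, 46, 66), (21, 37, 54), (23, 37, 54), (21, 37, 54), (64, 74, 81), (137, 143, 135), (132, 137, 131), (134,
[... 857 characters left out ...]
15, 111), (105, 109, 105), (193, 194, 192), (189, 190, 188), (189, 190, 188), (191, 191, 189)]
260 [(161, 166, 169), (161, 165, 169), (160, 165, 168), (190, 192, 190), (179, 179, 179), (104, 109, 103), (106, 111, 106), (106, 111, 107), (102, 106, 102), (193, 193, 191), (189, 190, 188), (191, 192, 190), (190, 190, 189)]
264 [(161, 165, 169), (162, 166, 170), (161, 165, 169), (180, 183, 182), (191, 193, 191), (181, 183, 182), (182, 184, 182), (181, 183, 181), (180, 181, 179), (191, 192, 190), (189, 189, 187), (190, 191, 189), (191, 192, 191)]
tcp px [[259.1219 254.8178]] cam in tool [ 0.0688 -0.0014 -0.1428] axes [[-0.0011  1.      0.0001]
 [-0.964  -0.001  -0.2657]
 [-0.2657 -0.0004  0.964 ]]
```

```bash
python3 - <<'E'
from h import *
B=bedR(np.radians(80.9)); T=toolR(B); C=np.array([.597,.031,.0934])+T@[.0024,.0012,0]; print(C)
go(C+B@[0,.050,.0],T)
E
```

```text
[0.5948 0.0325 0.0938]
shift before turn [ 0.0023 -0.0056  0.1097] after turn [ 0.0023 -0.0057  0.1097] turn [-0.0004  0.0008 -0.0024] q [-0.233   0.3384  1.5485  0.3616  1.2987 -1.7484] F [0.5974 0.0602 0.6573]
```

```bash
python3 -m handwheel '{"motion": [[0.0023,-0.0057,0.01,0,0,-0.002,0.04],[0,0,0.025,0,0,0,0.04],[0,0,0.025,0,0,0,0.04],[0,0,0.02,0,0,0,0.04],[0,0,0.015,0,0,0,0.04],[0,0,0.01,0,0,0,0.04],[0,0,0.0047,0,0,0,0.04],[0,0,0,0,0,0,0.04]]}' 30
python3 -m handwheel '{"motion": [[0,0,0,0,0,0,0.02],[0,0,0,0,0,0,0.012],[0,0,0,0,0,0,0.008],[0,0,0,0,0,0,0.004],[0,0,0,0,0,0,0.0],[0,0,0,0,0,0,0.0],[0,0,0,0,0,0,0.0]]}' 60
python3 - <<'E'
from h import *
B=bedR(np.radians(80.9)); C=np.array([.5948,.0325,.0938]); go(C+B@[0,.050,.0],toolR(B)); print(status.read_state()['position'])
c=read_camera('wrist'); cv2.imwrite('pics/w2.png',c['image'][:,:,::-1])
E
```

```text
time_s: 3.05
position: [0.5919, 0.0175, 0.1404]
orientation: [[-0.988, 0.145, 0.053], [0.155, 0.928, 0.339], [-0.0, 0.343, -0.939]]
force: [-0.2, 0.2, 0.5]
grip_width: 0.468
grip_force: 0.0
time_s: 3.63
position: [0.593, 0.0159, 0.1422]
orientation: [[-0.988, 0.146, 0.057], [0.157, 0.928, 0.338], [-0.004, 0.343, -0.939]]
force: [-1.2, -3.6, 5.1]
grip_width: 0.058
grip_force: 60.7
shift before turn [ 0.0008 -0.0009  0.0012] after turn [ 0.0008 -0.0009  0.0012] turn [0.0009 0.0033 0.0026] q [-0.178   0.4175  1.7052  0.4041  1.0591 -1.7991] F [-1.174  -3.5594  5.1178]
[0.593  0.0159 0.1422]
```

View pics/w2.png

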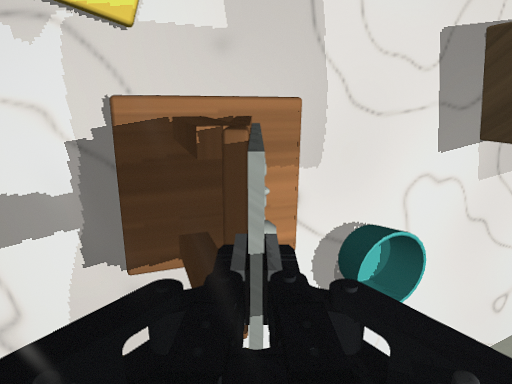

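The plate is held between the pads and its top edge runs from row ~150 to ~348 at x≈256. I'll lift it 2 mm, pull it straight off the pins, and raise it clear.

```bash
python3 -m handwheel '{"motion": [[0,0,-0.001,0,0,0,0],[0,0,-0.001,0,0,0,0],[0,0.004,0,0,0,0,0],[0,0.006,0,0,0,0,0],[0,0.01,0,0,0,0,0],[0,0.01,0,0,0,0,0],[0,0.01,0,0,0,0,0],[0,0.01,0,0,0,0,0],[0,0.01,0,0,0,0,0],[0,0,0,0,0,0,0]]}' 80
python3 -m handwheel '{"motion": [[0,0,-0.02,0,0,0,0],[0,0,-0.02,0,0,0,0],[0,0,-0.025,0,0,0,0],[0,0,-0.025,0,0,0,0],[0,0,-0.02,0,0,0,0],[0,0,-0.01,0,0,0,0],[0,0,0,0,0,0,0],[0,0,0,0,0,0,0]]}'
python3 - <<'E'
from h import *
s=status.read_state(); print(s['position'],s['q'],s['force'])
c=read_camera('wrist'); cv2.imwrite('pics/w3.png',c['image'][:,:,::-1])
c=read_camera('side'); cv2.imwrite('pics/s3.png',c['image'][:,:,::-1])
a=cv2.imread('pics/w3.png'); b=cv2.resize(cv2.imread('pics/s3.png')[120:240,180:300],(384,384)); cv2.imwrite('pics/c3.png',cv2.resize(np.hstack([a,b]),None,fx=.89,fy=.89))
E
```

```text
time_s: 4.52
position: [0.6015, 0.0738, 0.1648]
orientation: [[-0.988, 0.144, 0.056], [0.154, 0.928, 0.34], [-0.003, 0.344, -0.939]]
force: [-1.2, -1.0, -4.1]
grip_width: 0.05
grip_force: 80.2
time_s: 5.18
position: [0.5941, 0.0308, 0.276]
orientation: [[-0.988, 0.147, 0.055], [0.157, 0.928, 0.339], [-0.001, 0.343, -0.939]]
force: [0.3, 0.4, -3.8]
grip_width: 0.048
grip_force: 80.2
[0.5941 0.0308 0.276 ] [-0.1525  0.316   1.5055  0.3607  1.3326 -1.6544] [ 0.3205  0.4028 -3.8359]
```

View pics/c3.png

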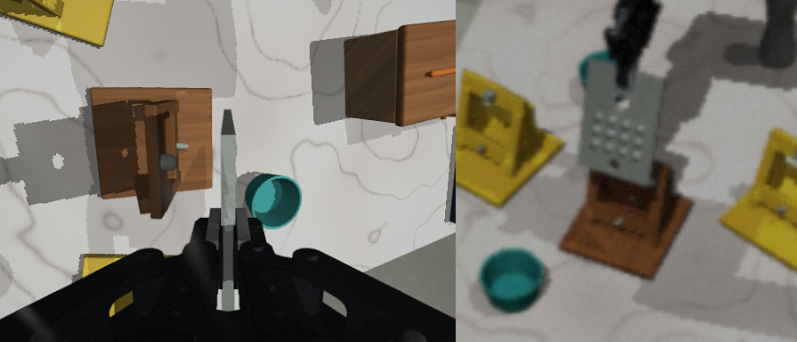

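The plate is off and held with its coarse face still outward. The stand's pins are now visible in the wrist view (half-scaled crop) at about (168,160) and (182,146). Flipping by +180° about the tool's z axis.

```bash
python3 -m handwheel '{"motion": [[0,0,0,0,0,0.12083,0],[0,0,0,0,0,0.12083,0],[0,0,0,0,0,0.12083,0],[0,0,0,0,0,0.12083,0],[0,0,0,0,0,0.12083,0],[0,0,0,0,0,0.12083,0],[0,0,0,0,0,0.12083,0],[0,0,0,0,0,0.12083,0],[0,0,0,0,0,0.12083,0],[0,0,0,0,0,0.12083,0]]}'
python3 -m handwheel '{"motion": [[0,0,0,0,0,0.12083,0],[0,0,0,0,0,0.12083,0],[0,0,0,0,0,0.12083,0],[0,0,0,0,0,0.12083,0],[0,0,0,0,0,0.12083,0],[0,0,0,0,0,0.12083,0],[0,0,0,0,0,0.12083,0],[0,0,0,0,0,0.12083,0],[0,0,0,0,0,0.12083,0],[0,0,0,0,0,0.12083,0]]}' | head -3
python3 -m handwheel '{"motion": [[0,0,0,0,0,0.12083,0],[0,0,0,0,0,0.12083,0],[0,0,0,0,0,0.12083,0],[0,0,0,0,0,0.12083,0],[0,0,0,0,0,0.12083,0],[0,0,0,0,0,0.12083,0],[0,0,0,0,0,0,0],[0,0,0,0,0,0,0]]}'
python3 - <<'E'
from h import *
im=cv2.imread('pics/w3.png'); g=im.astype(int)
print([(r,g[r,256].tolist()) for r in list(range(138,164,2))])
print([(r,g[r,256].tolist()) for r in range(320,356,2)])
print([ (r,[x for x in range(235,280) if np.ptp(g[r,x])<14 and 60<g[r,x].mean()<175]) for r in (165,200,225)])
s=status.read_state(); print(s['q'])
c=read_camera('wrist'); cv2.imwrite('pics/w4.png',c['image'][:,:,::-1])
E
```

```text
time_s: 6.12
position: [0.5938, 0.0313, 0.2746]
orientation: [[-0.207, 0.977, 0.052], [0.924, 0.178, 0.339], [0.322, 0.118, -0.939]]
force: [0.3, 0.3, -2.9]
grip_width: 0.051
grip_force: 80.2
time_s: 6.95
position: [0.5938, 0.0313, 0.2746]
orientation: [[0.84, 0.54, 0.052], [0.494, -0.801, 0.339], [0.225, -0.259, -0.939]]
time_s: 7.62
position: [0.594, 0.0312, 0.2751]
orientation: [[0.988, -0.144, 0.053], [-0.153, -0.928, 0.339], [0.0, -0.343, -0.939]]
force: [0.1, -0.7, -2.7]
grip_width: 0.055
grip_force: 80.2
[(138, [62, 66, 63]), (140, [56, 59, 55]), (142, [56, 59, 56]), (144, [57, 59, 57]), (146, [62, 65, 63]), (148, [62, 65, 61]), (150, [52, 54, 51]), (152, [144, 150, 143]), (154, [136, 142, 136]), (156, [139, 145, 138]), (158, [140, 145, 140]), (160, [140, 147, 140]), (162, [143, 149, 143])]
[(320, [117, 122, 117]), (322, [115, 120, 115]), (324, [116, 121, 116]), (326, [117, 122, 116]), (328, [115, 120, 115]), (330, [115, 122, 116]), (332, [117, 120, 116]), (334, [114, 120, 114]), (336, [114, 119, 114]), (338, [115, 119, 116]), (340, [115, 120, 116]), (342, [118, 124, 118]), (344, [116, 120, 116]), (346, [114, 118, 113]), (348, [117, 122, 117]), (350, [9, 6, 3]), (352, [17, 16, 16]), (354, [14, 12, 14])]
[(165, [247, 248, 249, 250, 251, 252, 253, 254, 255, 256, 257, 258, 259, 260, 261, 262, 263, 264, 265, 266]), (200, [248, 249, 250, 251, 252, 253, 254, 255, 256, 257, 258, 259, 260, 261, 262, 263, 264, 265, 266, 267, 268, 269, 270, 271, 272, 273, 274, 275, 276, 277, 278, 279]), (225, [248, 249, 250, 251, 252, 253, 254, 255, 256, 257, 258, 259, 260, 261, 262, 263, 264, 265, 266, 267, 268, 269, 270, 271, 272, 273, 274, 275])]
[-0.152   0.3172  1.506   0.3608  1.333   1.4841]
```

View pics/w4.png

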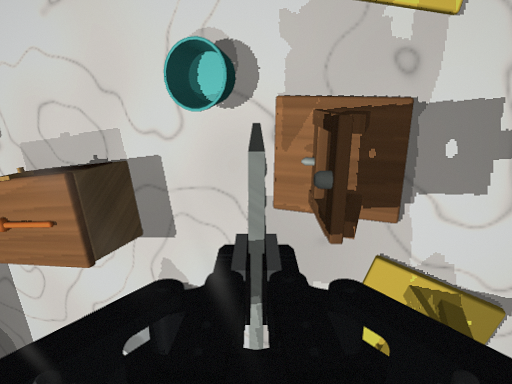

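Flipped: the plate's far top corner is at (256,151). The thick pin's tip is near (317,180) and the thin pin's tip near (303,161). I'll zoom into the pins in both wrist views to triangulate them.

```bash
python3 - <<'E'
from h import *
a=cv2.imread('pics/w3.png')[145:205,175:225]; b=cv2.imread('pics/w4.png')[140:200,290:340]
f=lambda i:cv2.resize(i,(400,480),interpolation=cv2.INTER_CUBIC)
cv2.imwrite('pics/z4.png',np.clip(np.hstack([f(a),f(b)])*1.5,0,255).astype(np.uint8))
E
```

```text
(no output)
```

View pics/z4.png

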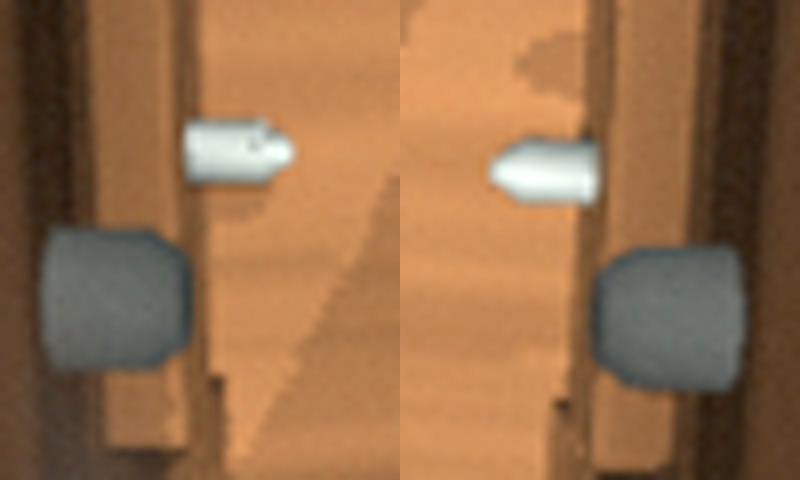

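The zoom shows the pin tips clearly: thick at (188,299) left and (593,318) right, thin at (294,152) left and (490,172) right.

```bash
python3 - <<'E'
from h import *
c4=read_camera('wrist'); s=status.read_state(); R4=np.array(s['orientation']); p4=np.array(s['position'])
Rc=np.array(c4['R'])@R4; tc=np.array(c4['t'])+np.array(c4['R'])@p4   # cam = Rc*tool+tc
U,_,V=np.linalg.svd(np.array([[-0.988,.147,.055],[.157,.928,.339],[-.001,.343,-.939]])); R3=U@V; p3=np.array([.5941,.0308,.276])
c3=dict(c4); c3['R']=Rc@R3.T; c3['t']=tc-c3['R']@p3
Z3=lambda x,y:(175+x/8-.44,145+y/8-.44); Z4=lambda x,y:(290+(x-400)/8-.44,140+y/8-.44)
tk,e1=tri(ray(c3,Z3(189,299)),ray(c4,Z4(592,318))); tn,e2=tri(ray(c3,Z3(294,152)),ray(c4,Z4(490,172)))
print('tips',tk,e1,tn,e2,'dist',np.linalg.norm(tk-tn)); y=(tk-tn)/np.linalg.norm(tk-tn); print('y',y,'tilt',np.degrees(np.arcsin(y[2])))
for yaw in (80,80.9,82): print(yaw, bedR(np.radians(yaw)).T@(tk-tn))
B=bedR(np.radians(80.9)); O=(tk+tn)/2-B@[0,-.016,.014]; print('bed origin',O)
# far top corner of the plate in the tool frame (row 151, col 256)
o,v=ray(c4,(256,151)); o=R4.T@(o-p4); v=R4.T@v
for z in (-.021,-.025,-.029): print('z',z,'x far',(o+v*(z-o[2])/v[2]))
print('tool axis vs B', Ro.from_matrix(R4.T@toolR(B,True)).as_rotvec())
# frame side edges, both images: row extents of bed top rear corner skipped
E
```

```text
tips [0.5957 0.0315 0.1325] [np.float64(0.00039162169373103815), np.float64(0.00039162169373103885)] [0.6005 0.0603 0.0529] [np.float64(0.0006489198292074438), np.float64(0.000648919829207483)] dist 0.08472966361940765
y [-0.0573 -0.3397  0.9388] tilt 69.84685819253767
80 [-0.0002  0.0847 -0.0002]
80.9 [ 0.0002  0.0847 -0.0002]
82 [ 0.0008  0.0847 -0.0002]
bed origin [0.5951 0.0275 0.1029]
z -0.021 x far [ 0.0483  0.0004 -0.021 ]
z -0.025 x far [ 0.0489  0.0004 -0.025 ]
z -0.029 x far [ 0.0495  0.0004 -0.029 ]
tool axis vs B [-0.0012  0.0002  0.0044]
```

```bash
python3 - <<'E'
from h import *
B=bedR(np.radians(80.9)); p4=np.array(status.read_state()['position']); pg=np.array([.593,.0159,.1422])
tk=np.array([.5957,.0315,.1325]);tn=np.array([.6005,.0603,.0529])
print('bed coords rel TCP now: thick tip',B.T@(tk-p4),'thin tip',B.T@(tn-p4),'grasp TCP',B.T@(pg-p4))
go(pg+B@[-.001,.0015,.03],toolR(B,True))
E
```

```text
bed coords rel TCP now: thick tip [-0.0014 -0.1348 -0.0483] thin tip [-0.0016 -0.2196 -0.0481] grasp TCP [-0.0012 -0.1202 -0.0599]
shift before turn [0.0021 0.03   0.1187] after turn [0.0022 0.0299 0.1187] turn [-0.0012  0.0002  0.0044] q [-0.1521  0.3167  1.5052  0.3608  1.3332  1.4848] F [-0.1706 -0.0755 -4.2392]
```

```bash
python3 -m handwheel '{"motion": [[0.0027,0,0.02,0,0,0.0044,0],[0,0,0.03,0,0,0,0],[0,0,0.03,0,0,0,0],[0,0,0.02,0,0,0,0],[0,0,0.0127,0,0,0,0],[0,0,0.006,0,0,0,0],[0,0,0,0,0,0,0],[0,0.02,0,0,0,0,0],[0,0.02,0,0,0,0,0],[0,0,0,0,0,0,0]]}'
python3 - <<'E'
from h import *
B=bedR(np.radians(80.9)); pg=np.array([.593,.0159,.1422])
go(pg+B@[-.0015,.0015,.0],toolR(B,True))
for n in ('side','scene','wrist'):
    c=read_camera(n); cv2.imwrite(f'pics/{n}5.png',c['image'][:,:,::-1])
a=cv2.imread('pics/scene5.png')[170:280,205:305]; b=cv2.imread('pics/wrist5.png')[90:290,170:350]
cv2.imwrite('pics/c5.png',np.clip(1.5*np.hstack([cv2.resize(a,(400,440),interpolation=2),cv2.resize(b,(396,440),interpolation=2)]),0,255).astype(np.uint8))
E
```

```text
time_s: 8.55
position: [0.5976, 0.0305, 0.1511]
orientation: [[0.987, -0.151, 0.056], [-0.162, -0.928, 0.336], [0.001, -0.341, -0.94]]
force: [-0.5, 0.4, -3.5]
grip_width: 0.05
grip_force: 80.1
shift before turn [-0.0007  0.0172  0.0017] after turn [-0.0007  0.0172  0.0016] turn [ 0.001  -0.0024 -0.0029] q [-0.151   0.4126  1.6871  0.3989  1.0716  1.3837] F [-0.4754  0.3595 -3.4705]
```

View pics/c5.png

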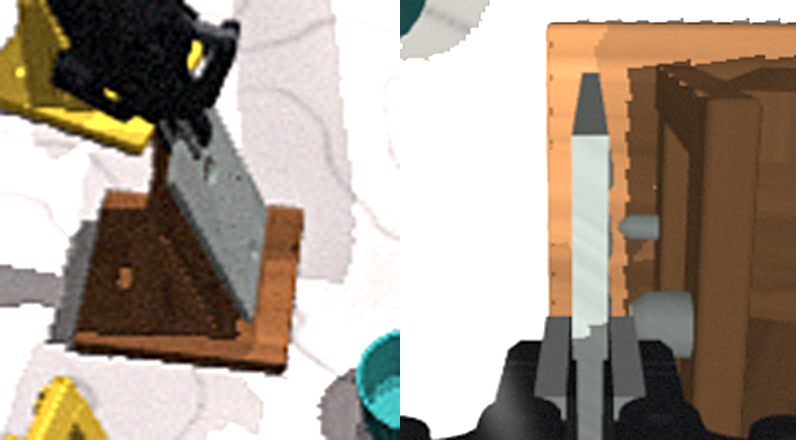

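The plate hangs just in front of the pins. In the wrist view the thin pin is at row ~193 and the thick pin at row ~237. I'll compare these with where the holes project.

```bash
python3 - <<'E'
from h import *
c=read_camera('wrist'); s=status.read_state(); R=np.array(s['orientation']); p=np.array(s['position'])
for x in (-.003,-.001,.001): print(x,proj(c,p+np.array([[x,.009,.022],[x,.009,.110],[x+.05,0,-.025]])@R.T).round(1).tolist())
im=cv2.imread('pics/wrist5.png').astype(int)
for col in (276,280,285,290,295): 
    m=[r for r in range(170,275) if im[r,col,2]-im[r,col,0]<18]; print(col,m)
E
```

```text
-0.003 [[271.6, 236.8], [266.5, 192.2], [253.8, 156.7]]
-0.001 [[271.7, 233.2], [266.5, 189.7], [253.8, 151.1]]
0.001 [[271.7, 229.6], [266.6, 187.2], [253.8, 145.3]]
276 [188, 189, 190, 191, 192, 193, 194, 195, 196, 197, 198, 226, 227, 228, 229, 230, 231, 232, 233, 234, 235, 236, 237, 238, 239, 240, 241, 242, 243, 244, 245, 246, 247, 248, 249, 250, 251, 252, 253, 254, 255, 256, 257, 258, 259, 260, 261, 262, 263, 264, 265, 266, 267, 268, 269, 270, 271, 272, 273, 274]
280 [188, 189, 190, 191, 192, 193, 194, 195, 196, 197, 198, 223, 224, 225, 226, 227, 228, 229, 230, 231, 232, 233, 234, 235, 236, 237, 238, 239, 240, 241, 242, 243, 244, 245, 246, 247, 248, 249, 250, 251, 252, 253, 254, 255, 256, 257, 258, 259, 260, 261, 262, 263, 264, 265, 266, 267, 268, 269, 270, 271, 272, 273, 274]
285 [188, 189, 190, 191, 192, 193, 194, 195, 196, 197, 198, 222, 223, 224, 225, 226, 227, 228, 229, 230, 231, 232, 233, 234, 235, 236, 237, 238, 239, 240, 241, 242, 243, 244, 245, 246, 247, 248, 249, 250, 251, 252, 253, 254, 255, 256, 257, 258, 259, 260, 261, 262, 263, 264, 265, 266, 267, 268, 269, 270, 271, 272, 273, 274]
290 [222, 223, 224, 225, 226, 227, 228, 229, 230, 231, 232, 233, 234, 235, 236, 237, 238, 239, 240, 241, 242, 243, 244, 245, 246, 247, 248, 249, 250, 251, 252, 253, 254, 255, 256, 257, 258, 259, 260, 261, 262, 263, 264, 265, 266, 267, 268, 269, 270, 271, 272, 273, 274]
295 [222, 223, 224, 225, 226, 227, 228, 229, 230, 231, 232, 233, 234, 235, 236, 237, 238, 239, 240, 241, 242, 243, 244, 245, 246, 247, 248, 249, 250, 251, 252, 256, 257, 258, 259, 260, 261, 262, 263, 264, 265, 266, 267, 268, 269, 270, 271, 272, 273, 274]
```

```bash
python3 -m handwheel '{"motion": [[-0.0015,0,0.0012,0.001,-0.0024,-0.0029,0],[0,0,0,0,0,0,0],[0,0.003,0,0,0,0,0],[0,0.003,0,0,0,0,0],[0,0.003,0,0,0,0,0],[0,0.002,0,0,0,0,0],[0,0,0,0,0,0,0]]}'
python3 - <<'E'
from h import *
B=bedR(np.radians(80.9)); pg=np.array([.593,.0159,.1422])
go(pg+B@[-.0015,.0015,.0],toolR(B,True)); print(B.T@np.array(status.read_state()['force']))
E
```

```text
time_s: 9.33
position: [0.5945, 0.0234, 0.1461]
orientation: [[0.988, -0.148, 0.053], [-0.158, -0.927, 0.34], [-0.001, -0.344, -0.939]]
force: [0.0, 0.2, -3.8]
grip_width: 0.05
grip_force: 80.1
shift before turn [ 0.0012  0.0085 -0.0005] after turn [ 0.0012  0.0085 -0.0005] turn [-0.0021  0.0013  0.0002] q [-0.1654  0.4164  1.6961  0.4031  1.0689  1.3608] F [ 0.048   0.2482 -3.7506]
[-0.0081 -3.6108 -1.0453]
```

```bash
python3 -m handwheel '{"motion": [[0,0.003,0,0,0,0,0],[0,0.003,0,0,0,0,0],[0,0.002,0,0,0,0,0],[0,0.001,0,0,0,0,0],[0,0.001,0,0,0,0,0],[0,0,0,0,0,0,0]]}'
python3 - <<'E'
from h import *
B=bedR(np.radians(80.9)); pg=np.array([.593,.0159,.1422])
go(pg+B@[-.0015,.0015,.0],toolR(B,True)); print(B.T@np.array(status.read_state()['force']),status.read_state()['torque'])
E
```

```text
time_s: 9.83
position: [0.5932, 0.0148, 0.143]
orientation: [[0.988, -0.148, 0.053], [-0.157, -0.927, 0.341], [-0.001, -0.345, -0.939]]
force: [1.1, 0.8, -3.8]
grip_width: 0.051
grip_force: 80.1
shift before turn [ 0.0012 -0.0007 -0.0004] after turn [ 0.0012 -0.0007 -0.0004] turn [-0.003   0.0012  0.0003] q [-0.1808  0.4194  1.7002  0.4044  1.0675  1.3431] F [ 1.0676  0.843  -3.83  ]
[-0.9208 -3.9415 -0.3691] [-0.2093  0.0389 -0.0518]
```

```bash
python3 -m handwheel '{"motion": [[0,0.001,0,0,0,0,0],[0,0.001,0,0,0,0,0],[0,0,0.001,0,0,0,0],[0,0,0.001,0,0,0,0],[0,0,0,0,0,0,0]]}'
python3 - <<'E'
from h import *
B=bedR(np.radians(80.9)); pg=np.array([.593,.0159,.1422])
go(pg+B@[-.0015,.0015,.0],toolR(B,True)); print(B.T@np.array(status.read_state()['force']),status.read_state()['torque'])
E
```

```text
time_s: 10.25
position: [0.5934, 0.0148, 0.142]
orientation: [[0.988, -0.148, 0.055], [-0.158, -0.926, 0.343], [0.0, -0.347, -0.938]]
force: [-0.4, 4.9, 4.3]
grip_width: 0.055
grip_force: 81.1
shift before turn [ 0.0009 -0.001  -0.0013] after turn [ 0.0009 -0.001  -0.0013] turn [-0.0053  0.0002  0.0006] q [-0.182   0.4205  1.7019  0.4078  1.065   1.3391] F [-0.434   4.8777  4.2958]
[1.2    2.4129 5.9306] [ 0.9452  0.2808 -0.0859]
```

```bash
python3 -m handwheel '{"motion": [[0,0,0,0,0,0,0.01],[0,0,0,0,0,0,0.015],[0,0,0,0,0,0,0.025],[0,0,0,0,0,0,0.035],[0,0,0,0,0,0,0.04],[0,0,0,0,0,0,0.04],[0,0,-0.01,0,0,0,0.04],[0,0,-0.02,0,0,0,0.04],[0,0,-0.03,0,0,0,0.04],[0,0,-0.03,0,0,0,0.04]]}' 30
python3 -m handwheel '{"motion": [[0,0,-0.03,0,0,0,0.04],[0,0,-0.03,0,0,0,0.04],[0,0,-0.01,0,0,0,0.04],[0,0,0,0,0,0,0.04]]}'
python3 - <<'E'
from h import *
for n in ('side','scene','wrist'):
    c=read_camera(n); cv2.imwrite(f'pics/{n}6.png',c['image'][:,:,::-1])
B=bedR(np.radians(80.9))
f=lambda i:cv2.resize(i,(266,266),interpolation=cv2.INTER_CUBIC)
a=cv2.imread('pics/scene6.png')[180:270,210:300]; d=cv2.imread('pics/side6.png')[150:225,205:280]; w=cv2.imread('pics/wrist6.png')
w=cv2.resize(w,(440,330)); o=np.zeros((330,440+340,3),np.uint8); o[:,:440]=w; o=np.vstack([o,np.zeros((270,780,3),np.uint8)])
o[332:598,:266]=f(a); o[332:598,270:536]=f(d); cv2.imwrite('pics/c6.png',np.clip(o*1.3,0,255).astype(np.uint8))
E
```

```text
time_s: 11.08
position: [0.5876, -0.0175, 0.2258]
orientation: [[0.988, -0.148, 0.052], [-0.157, -0.927, 0.34], [-0.002, -0.344, -0.939]]
force: [0.5, 0.1, 0.3]
grip_width: 0.472
grip_force: 0.0
time_s: 11.42
position: [0.5856, -0.0421, 0.294]
orientation: [[0.987, -0.147, 0.06], [-0.158, -0.928, 0.338], [0.006, -0.343, -0.939]]
force: [0.7, 0.4, -0.5]
grip_width: 0.463
grip_force: 0.0
```

View pics/c6.png

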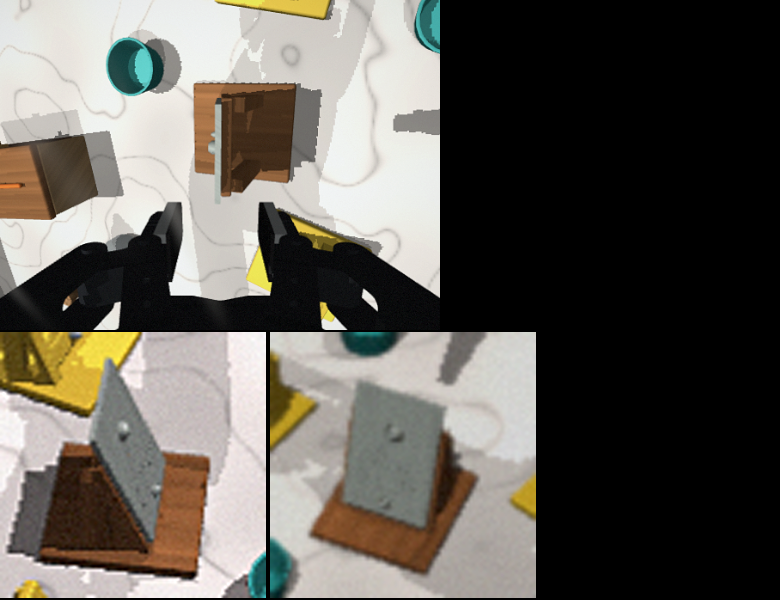

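The plate is on both pins, fine face out, and looks flush in the scene, side and wrist views. As a numeric check I'll compare its outline with the originally seated one.

```bash
python3 - <<'E'
from h import *
def corners(f,x0,y0,x1,y1,seed):
    im=cv2.resize(cv2.imread(f)[y0:y1,x0:x1],None,fx=6,fy=6,interpolation=cv2.INTER_CUBIC).astype(int)
    m=((np.ptp(im,axis=2)<22)&(im.mean(2)<150)&(im.mean(2)>60)).astype(np.uint8)
    m=cv2.morphologyEx(cv2.morphologyEx(m,cv2.MORPH_OPEN,np.ones((19,19))),cv2.MORPH_CLOSE,np.ones((25,25)))
    n,l,st,ce=cv2.connectedComponentsWithStats(m); i=l[int((seed[1]-y0)*6),int((seed[0]-x0)*6)]
    k=max(cv2.findContours((l==i).astype(np.uint8),0,1)[0],key=cv2.contourArea); k=cv2.convexHull(k)
    q=cv2.approxPolyDP(k,18,True)[:,0]/6+[x0,y0]; return i,st[i][4]/36,(ce[i]/6+[x0,y0]).round(2),q.round(1).tolist()
for t in '06':
    print(corners(f'pics/side{t}.png',210,150,275,220,(238,192))); print(corners(f'pics/scene{t}.png',230,180,285,265,(253,222)))
E
```

```text
(np.int32(1), np.float64(1616.888888888889), array([238.21, 175.91]), [[265.3, 150.0], [267.3, 173.0], [248.8, 204.3], [210.0, 192.7], [218.2, 150.0]])
(np.int32(1), np.float64(755.8333333333334), array([253.46, 218.38]), [[245.5, 191.3], [251.2, 192.7], [264.7, 219.8], [262.3, 247.0], [240.2, 216.8]])
(np.int32(1), np.float64(1636.7777777777778), array([234.32, 178.01]), [[266.2, 150.0], [248.8, 204.3], [218.3, 196.8], [210.0, 189.2], [210.0, 157.7], [219.8, 150.0]])
(np.int32(3), np.float64(888.7222222222222), array([255.86, 217.05]), [[245.5, 191.2], [280.0, 201.7], [262.2, 247.2], [240.0, 216.8]])
```

The clean corners match the originally seated plate within 0.2 px in both views, so it is flush. The gripper is clear of everything, so I'm handing in.

```bash
python3 -c "
from bench import order
print(order.hand_in())"
```

```text
the job is handed in; nothing more can be done
None
```

I turned the plate over and hung it back on both pins, fine teeth outwards and flush with the frame, then let go, backed clear and handed in at about 11.6 s; the mill, ramekins and cruet were not touched, and no verdict came back.

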